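# Open the folding stand and lean the recipe tablet on it

## Task

Swing the white back panel of the folding stand up and over by its red grip until it snaps fully open, and only then take the recipe tablet out of its wooden dock. Gently stand the tablet on the stand, upright as it stood, screen outward, its bottom edge behind the two little front hooks, roughly in the middle, leaning back on the panel; let go and leave the tomato, the red cup and the spice jar where they are.

Things in the scene. Friction and masses are not known exactly. Their poses are not given: they have to be found in the camera images.
- stand: Folding stand, fixed. Grey painted base plate 14 mm high, x -45 to +90 mm, y -65 to +65 mm; origin on the worktop, +x to the stand's back, its front (-x) roughly to the robot, z up. Panel hinge axis along y through x=45, z=20 mm. Two dark steel hooks stand on the base at y=+-50 mm (26 mm wide), rear faces at x=18 mm, tops at z=27 mm.
- seat (a point): Fixed point on the base's top where the tablet's foot belongs: stand x=29, y=0, z=14 mm, axes of the stand. It is the middle of a channel about 20 mm wide between the hooks' rear faces (11 mm in front of it) and the opened panel's front face (10 mm behind it).
- stand_panel (a joint): White panel, 80 mm wide, 8 mm thick, 85 mm from hinge to edge, then an 18 mm wide neck to the red grip. 0 = folded flat on the base, pointing to the front; 1.57 upright; 1.92 rad = open at its stop, leaning back 20 degrees. Over-centre spring: let go below about 1.15 rad it snaps back shut, beyond that it snaps open. Lifting takes 4 to 10 N at the grip.
- grip_tab (a point): Centre of the red grip: cylinder 18 mm across, 32 mm long, axis along stand y, 115 mm from the hinge, 12 mm above the folded panel's mid-plane (behind it when open). Folded: stand x=-70, z=32 mm, ahead of the base. Pinched on its end faces it pivots between the fingers as the panel swings. Axes turn with the panel, equal the stand's when folded; -x leads away from the hinge.
- dock: Dark wooden dock fixed to the worktop, 46 (x) x 90 (y) x 40 mm high, origin at the centre of its underside. A slot along its y, 12 mm wide and 30 mm deep (floor at z = 10 mm), open at both ends and on top, holds the tablet upright with a little play.
- tablet_center (a point): Centre of the loose tablet: rounded slab 9 mm thick (x), 125 mm wide (y), 200 mm tall (z), 0.2 to 0.4 kg. +z to its top edge, -x out of its screen (pale picture page), +x out of its bare aluminium back. It stands on its bottom edge in the dock, screen roughly to the robot, leaning by up to 0.1 rad, top about 210 mm above the worktop.
- tablet_foot (a point): Middle of the tablet's bottom edge, 100 mm below its centre along its -z; same axes.
- tomato: Loose red tomato, 77 mm wide, 72 mm high, origin under its centre; bystander.
- cup: Loose red enamel beaker, 64 mm wide, 73 mm high, origin under its centre; bystander.
- jar: Loose glass spice jar of grey powder with a wooden cap, 49 mm wide, 96 mm high, origin under its centre; bystander.
Things that resemble listed ones, but are neither listed nor needed, are in the scene too. What is shaped like the part that bears tablet_center but green is not meant.

How it is judged:
On the way:
1. the stand's panel is snapped fully open while the tablet still stands in its dock (value of joint stand_panel above 1.85 rad and distance of tablet_center from where it was at the start of the episode below 0.03 m), for 0.2 s.
At the end, for the whole second after the job is handed in: Panel open (over 1.85 rad); tablet at rest on the base between hooks and panel (foot at stand x 18 to 46 mm, z 8 to 22 mm), within 25 mm of the middle, screen outward, within 0.2 rad of the panel's slope and square to it within 0.2 rad (value of joint stand_panel above 1.85 rad and x of tablet_foot in the frame of stand between 0.018 and 0.046 m and y of tablet_foot in the frame of stand between -0.025 and 0.025 m and z of tablet_foot in the frame of stand between 0.008 and 0.022 m and angle between tablet_center's own z axis and vertical below 0.65 rad and angle between tablet_center's own x axis and vertical above 1.7 rad and angle between the z axis of tablet_center and the x axis of grip_tab, either way round below 0.2 rad and angle between the y axis of tablet_center and the y axis of stand, either way round below 0.2 rad and linear speed of tablet below 0.02 m/s); the robot touches nothing.
It fails at once if the tomato, the cup or the jar is shifted by more than 30 mm (distance of any of tomato, cup, jar from where it was at the start of the episode above 0.03 m).
It fails at once if the tablet is banged or pressed on the stand with more than 40 N (contact force between tablet and stand above 40 N).
It also fails if it takes over 56 s, if anything falls off the work surface, if the arm or the gripper's body presses on something with over 40 N, if the wrist force passes 120 N, or if a joint passes its speed limit or range.

## Robot

A 6-joint arm with a two-finger parallel gripper is mounted at the origin on a cart in front of the work surface, level with it; the furniture and walls round the work are solid. World frame = base frame: x ahead of the robot, y to its left, z up, the work surface at z = 0. Lengths are in m, angles in rad, forces in N, time in s.
With the tool pointing down it reaches from about 0.325 to 0.775 m from the base axis. Payload 5.5 kg.
Tool frame: the origin (TCP) lies midway between the tips of the shut fingers; the grasp point (between the pads) lies 19 mm behind it (tcp_to_grasp is the z of the grasp point in the tool frame, in m); z points along the fingers, y is the line along which they close (so a half turn about z gives the same grasp; the last joint's range is limited). The gripper opens to 85 mm and grips with 20 to 120 N. Pads are 22 mm wide; open, the fingers measure 114 mm over their backs; the gripper's body (76 mm by 85 mm) begins 54 mm behind the grasp point. The pads swing forward as they close: fully open they stand 13 mm farther back than shut.
Start: joints at [1.123, 0.091, 1.231, -0, 1.82, -0.057], TCP at [0.229, 0.555, 0.231] pointing down, gripper open.
Joint ranges: [-2.87, 2.87], [-0.86, 2.18], [0.17, 2.46], [-1.51, 4.65], [0.06, 2.69], [-2.65, 2.65]. Speed limits (rad/s): [2.57, 2.57, 3.01, 3.14, 3.14, 3.14].

## Interface

Orientations are given as a rotation vector (axis times angle).
In Python, from station import * gives the robot as it stands.
- The arm moves only by the tool arm_command, never from a script. Its argument "series" is a list that holds one entry, the list of rows, each a list of 6 numbers: the shift along the tool's x, y, z in units of 40 mm (1.0 is 40 mm), then the turn, a rotation vector about the tool's x, y, z in units of 8 degrees (1.0 is 8 degrees). A call has 1 to 5 rows; each row shifts and turns the commanded pose from where the row before left it, along the tool's axes as they then stand; what a row does not reach is not made up. A row lasts 1/10 s, in which the tool goes at most 50 mm and 8.59 degrees, less where a joint would pass 70% of its speed; a pose out of reach is approached as far as the arm can. A call is refused whole if a number of a shift passes 1 or a number of a turn 1, either way. A call with a gripper value outside its range is refused whole. "fingers" is the closure in counts, from 0 (fully open) to 255 (shut), set as the call begins (left out, the last holds). The fingers move at their own pace and stop on an object; "squeeze" is the grip in N (left out, the last holds). Time passes only in rows, so rows that do not move let the fingers close. It gives the time, the measured TCP pose, the force, the opening and the grip force at its end, in the units of the state.
- sense(): the state, without advancing time (a new reading comes with each control period).
- grab_frame(name): name is "side" or "top"; returns a dict with "pixels" (384x512x3 uint8, blue, green, red), "fx", "fy", "cx", "cy" (pixels), "origin" and "attitude" of the camera in the world. Camera axes: x right, y up, looking along -z (the intrinsics and any distortion apply to the point x, -y, -z); pixel columns grow to the right and rows downward; lengths in m; the calibration is good to about 2 mm. A picture is of the moment at which its call begins. There is no depth.
- close_job(): hands the job in; it is judged then, once.
The state is a dict: "time_s": time; "joint_pos": joint angles; "dq": joint speeds; "effort": joint torques, N m; "eef_pos": TCP position; "tcp_rot": TCP orientation; "ft_force": force on the tool from outside, world axes, zero at the start; "torque": the same for the moment, N m; "gripper_width": opening from 0.0 (shut) to 1.0 (fully open); "grasp_force": force on a finger pad.
Only numpy, scipy, OpenCV 4.12 (cv2) and the standard library are available. Lean on these libraries where they do the work, as an engineer would, in place of code of your own. Each camera call takes 0.05 s, during which the arm holds its last target. There are 200 camera calls.

## Working session

There is one attempt and no reset: what is moved stays moved. The work goes in short steps, Python scripts to look and compute and a tool call to move; the robot and the scene stay as the last step left them, time stands still between calls to the robot, and variables do not carry over. Pictures are saved under pics/ and viewed, at most 10 in all, crops included, and the job is handed in when it is done.

Besides the shell and the picture viewer there is one more tool, called after "Call:" in YAML: its name, and indented under it one key for each argument. arm_command: Moves the arm, as the interface text tells. Its arguments: {"type":"object","properties":{"series":{"type":"array","items":{"type":"array","items":{"type":"array","items":{"type":"number"}}}},"fingers":{"type":"number"},"squeeze":{"type":"number"}},"required":["series"]}

```bash
mkdir -p pics; ls
python3 - <<'E'
from station import *
import cv2,numpy as np
s=sense();print({k:np.round(v,3) for k,v in s.items()})
for n in("side","top"):
    f=grab_frame(n);cv2.imwrite(f"pics/{n}0.png",f["pixels"]);print(n,{k:(np.round(v,4).tolist()) for k,v in f.items() if k!="pixels"})
E
```

```text
pics
{'time_s': np.float64(0.0), 'joint_pos': array([ 1.123,  0.092,  1.232, -0.   ,  1.82 , -0.057]), 'dq': array([-0.   , -0.001,  0.   , -0.   , -0.001,  0.002]), 'effort': array([-0.0000e+00, -4.5871e+01, -4.1802e+01, -0.0000e+00,  1.2000e-02,
        0.0000e+00]), 'eef_pos': array([0.228, 0.554, 0.23 ]), 'tcp_rot': array([-6.100e-01, -3.081e+00,  3.000e-03]), 'ft_force': array([ 1.055,  0.009, -0.138]), 'torque': array([-0.027,  0.024, -0.023]), 'grasp_force': np.float64(0.0), 'gripper_width': np.float64(1.001)}
side {'fx': 396.4667, 'fy': 396.4667, 'cx': 248.9017, 'cy': 187.2054, 'origin': [0.3645, 0.3953, 0.696], 'attitude': [0.1172, -1.2445, -2.7254]}
top {'fx': 457.5867, 'fy': 457.5867, 'cx': 253.9565, 'cy': 193.9175, 'origin': [0.308, -0.2753, 1.1751], 'attitude': [0.1411, -0.1127, -1.5894]}
```

View pics/side0.png

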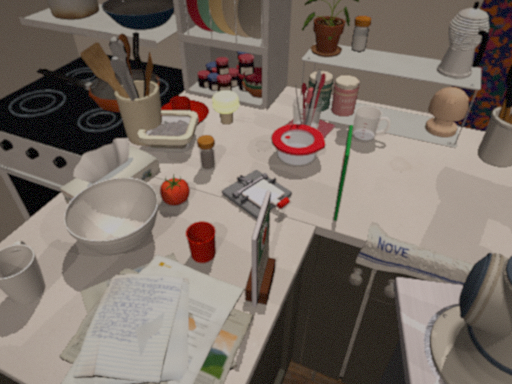

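View pics/top0.png

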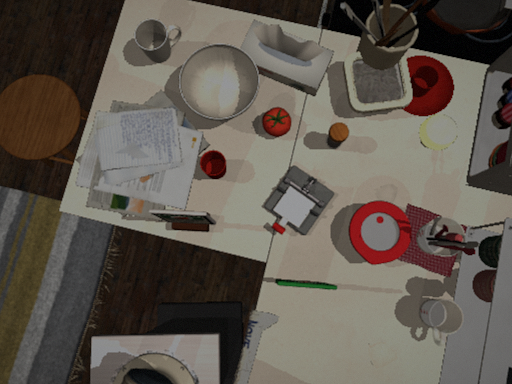

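The top view shows the stand at (298,202) with its red grip at (278,228), the tablet in its dock at (183,220), tomato (277,122), cup (213,164) and jar (339,133). In the side view they are: stand (258,192), grip (284,202), tablet (262,240), dock (260,282). There are two tablet-shaped slabs. The green one, top (305,285) and side (343,175), is the decoy. The one in the brown dock fits the description. I'll confirm it in one enlarged crop.

```bash
cat > h.py <<'E'
import numpy as np,cv2
from scipy.spatial.transform import Rotation as R
def ray(f,u,v):
    d=np.array([(u-f["cx"])/f["fx"],-(v-f["cy"])/f["fy"],-1.]);d=R.from_rotvec(f["attitude"]).apply(d)
    return np.array(f["origin"]),d/np.linalg.norm(d)
def onz(f,u,v,z):
    o,d=ray(f,u,v);return o+d*(z-o[2])/d[2]
def tri(f1,p1,f2,p2):
    o1,d1=ray(f1,*p1);o2,d2=ray(f2,*p2)
    t=np.linalg.lstsq(np.c_[d1,-d2],o2-o1,rcond=None)[0]
    a,b=o1+t[0]*d1,o2+t[1]*d2;return (a+b)/2,np.linalg.norm(a-b)
def proj(f,P):
    p=R.from_rotvec(f["attitude"]).inv().apply(np.atleast_2d(P)-np.array(f["origin"]))
    return np.c_[f["cx"]+f["fx"]*p[:,0]/-p[:,2],f["cy"]-f["fy"]*p[:,1]/-p[:,2]]
E
python3 - <<'E'
import cv2,numpy as np
t=cv2.imread("pics/top0.png");s=cv2.imread("pics/side0.png")
def c(im,x,y,w,h,k): return cv2.resize(im[y:y+h,x:x+w],None,fx=k,fy=k,interpolation=cv2.INTER_CUBIC)
def pad(a,w,h):
    o=np.zeros((h,w,3),np.uint8);o[:a.shape[0],:a.shape[1]]=a;return o
g=lambda a:np.clip(a.astype(float)*1.5,0,255).astype(np.uint8)
A=np.hstack([pad(g(c(t,255,160,90,80,4)),400,320),pad(c(s,215,165,90,60,4),400,320)])
B=np.hstack([pad(g(c(t,140,200,90,40,4)),400,270),pad(cv2.rotate(c(s,235,185,50,130,3),cv2.ROTATE_90_COUNTERCLOCKWISE),400,270)])
cv2.imwrite("pics/crop1.png",np.vstack([A,B]))
E
```

```text
(no output)
```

View pics/crop1.png

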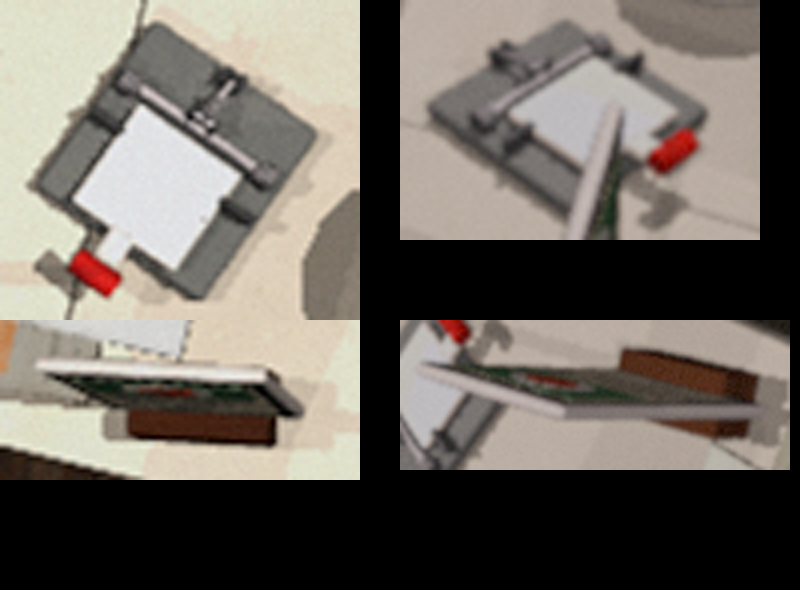

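Crop: the stand's base corners are at top pixels (294,165), (334,192), (304,235) and (262,206), with the grip at (279,228). The slab in the brown dock has a pale rim and a picture screen facing the robot, and its top edge runs from (150,211) to (207,213). That confirms the tablet. Next I measure.

Run:
```python
from h import *
from station import *
T=grab_frame("top");S=grab_frame("side")
C=[(293.75,165.5),(334.5,192.5),(303.75,235),(262.5,206)]
P=np.array([onz(T,*c,0.014) for c in C]);print("base corners",P.round(4).tolist(),[np.linalg.norm(P[i]-P[i-1]).round(4) for i in range(4)])
ex=(P[0]+P[1]-P[2]-P[3])[:2];a=np.arctan2(ex[1],ex[0]);
ey=(P[0]+P[3]-P[1]-P[2])[:2];print("yaw",a,np.arctan2(ey[1],ey[0])-np.pi/2,"centre",P.mean(0))
def red(f,c,r=22):
    h=cv2.cvtColor(f["pixels"],cv2.COLOR_BGR2HSV);m=((h[...,0]<8)|(h[...,0]>172))&(h[...,1]>170)&(h[...,2]>70)
    m=m.astype(np.uint8);n,l,st,ce=cv2.connectedComponentsWithStats(m)
    for i in range(1,n):
        if np.hypot(*(ce[i]-c))<r and st[i,4]>8: print("red",ce[i].round(1),st[i]);b=ce[i]
    return b
gt=red(T,(279,228),8);gs=red(S,(284,202),10)
print("grip",tri(T,gt,S,gs),onz(T,*gt,.032))
for n,z,u in(("tomato",.036,(277,122)),("cup",.0365,(213,164)),("jar",.09,(339,131))):print(n,onz(T,*u,z).round(3))
# tablet crop estimates
print("top L",tri(T,(151,211),S,(235+(470-412)/3 if 0 else 265,195)))
for u in((151,211),(207,213),(213,222)):print(u,onz(T,*u,.208).round(3))
for d in((172,223),(209,222),(208.5,230),(172,229)):print("dock",d,onz(T,*d,.04).round(3))
for p in((0,0,0),(.3,.3,0)):print(proj(T,p),proj(S,p))
for n,f,(x,y,w,h),k in(("t",T,(135,195,90,45),8),("s",S,(235,180,50,130),4)):
    im=cv2.resize(f["pixels"][y:y+h,x:x+w],None,fx=k,fy=k,interpolation=cv2.INTER_CUBIC);im=np.clip(im*1.4,0,255).astype(np.uint8)
    cv2.imwrite(f"pics/tab_{n}.png",im)
```

```text
base corners [[0.5691, -0.361, 0.014], [0.4957, -0.4628, 0.014], [0.3887, -0.38, 0.014], [0.4651, -0.2775, 0.014]] [np.float64(0.1334), np.float64(0.1255), np.float64(0.1353), np.float64(0.1279)]
yaw -0.6676524030624983 -0.6328289736877344 centre [ 0.47966821 -0.37032288  0.014     ]
red [278.3 227.8] [273 223  12  11  72]
red [282.9 202.2] [278 197  11  11  65]
grip (array([ 0.40562379, -0.31540619,  0.03429898]), np.float64(0.0017913729807177803)) [ 0.40672106 -0.31551177  0.032     ]
tomato [ 0.68  -0.32   0.036]
cup [ 0.573 -0.154  0.036]
jar [ 0.636 -0.469  0.09 ]
top L (array([ 0.42100843, -0.05769771,  0.28584757]), np.float64(0.0051254463441362565))
(151, 211) [ 0.434 -0.039  0.208]
(207, 213) [ 0.427 -0.159  0.208]
(213, 222) [ 0.407 -0.171  0.208]
dock (172, 223) [ 0.424 -0.051  0.04 ]
dock (209, 222) [ 0.425 -0.143  0.04 ]
dock (208.5, 230) [ 0.405 -0.142  0.04 ]
dock (172, 229) [ 0.409 -0.051  0.04 ]
[[153.16452205 398.65782539]] [[492.56470691 359.96433733]]
[[ 37.78099751 276.14561943]] [[315.57353547 547.7214283 ]]
```

View pics/tab_t.png

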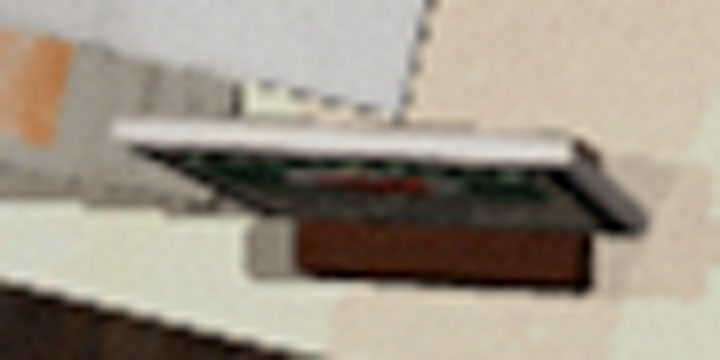

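View pics/tab_s.png

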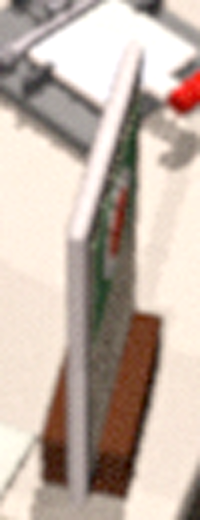

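The crops show the tablet's pale top edge running from (149,211.5) to (207.5,214) in the top view. In the side view it runs from (254,238) to (269,191), with its near lower corner at (254.5,304.5). The picture side faces the robot. The stand fits its given size (134×127 mm against 135×130), and the grip height of 34 mm agrees with 32. Next I triangulate the tablet and plan the approach to the grip.

```bash
cat >> h.py <<'E'
def st(): # stand frame
    a=-0.645;ex=np.array([np.cos(a),np.sin(a),0]);ey=np.array([-np.sin(a),np.cos(a),0]);o=np.array([.4616,-.3573,0])
    return o,ex,ey
def W(x,y,z):
    o,ex,ey=st();return o+x*ex+y*ey+np.array([0,0,z])
def plan(s,P,Rt=None):
    Rc=R.from_rotvec(s["tcp_rot"])
    if Rt is None: Rt=Rc
    rv=(Rc.inv()*Rt).as_rotvec();sh=Rt.inv().apply(np.array(P)-np.array(s["eef_pos"]))
    print("turn(8deg)",(np.rad2deg(rv)/8).round(2),"then shift(40mm)",(sh/.04).round(3))
def down(yv,lean=0): # tool z down, tool y along horizontal vec
    y=np.array(yv,float);y/=np.linalg.norm(y);z=np.array([0,0,-1.]);return R.from_matrix(np.c_[np.cross(y,z),y,z])
E
python3 - <<'E'
from h import *
from station import *
T=grab_frame("top");S=grab_frame("side")
f,n=tri(T,(207.5,213.75),S,(269,191)),tri(T,(149,211.5),S,(254.2,238));print("far",f,"near",n,np.linalg.norm(f[0]-n[0]))
print("bottom near at plane z=.012",onz(S,254.5,304.5,.012))
m=(f[0]+n[0])/2;d=(n[0]-f[0]);print("mid",m,"yaw",np.arctan2(-d[0],d[1]))
s=sense();print(R.from_rotvec(s["tcp_rot"]).as_matrix().round(3))
o,ex,ey=st();G=W(-.070,0,.014);print(W(-.07,0,.032))
for sg in(1,-1):plan(s,G+[0,0,.316],down(sg*ey))
E
```

```text
far (array([ 0.42426577, -0.15920398,  0.20474705]), np.float64(0.0022099747123246606)) near (array([ 0.43226962, -0.03472036,  0.20973694]), np.float64(0.0004762328612220092)) 0.12484042993247384
bottom near at plane z=.012 [ 0.43244242 -0.03774735  0.012     ]
mid [ 0.4282677  -0.09696217  0.20724199] yaw -0.06420804062951639
[[-0.925  0.381 -0.   ]
 [ 0.381  0.925 -0.001]
 [ 0.    -0.001 -1.   ]]
[ 0.40566302 -0.31521611  0.032     ]
turn(8deg) [-0.01  0.    1.82] then shift(40mm) [-16.614 -14.716  -2.478]
turn(8deg) [-0.000e+00 -1.000e-02 -2.068e+01] then shift(40mm) [16.614 14.716 -2.478]
```

Call:
arm_command:
  series:
    - [[0,0,-0.83,0,0,0.6],[0,0,-0.83,0,0,0.6],[0,0,-0.82,0,0,0.6],[-0.8,-0.7,0,0,0,0],[-0.8,-0.7,0,0,0,0]]
  fingers: 0

```text
time_s: 0.8
eef_pos: [0.2466, 0.4718, 0.3308]
tcp_rot: [0.989, 2.981, 0.001]
ft_force: [0.2, -0.5, 0.3]
gripper_width: 1.002
grasp_force: 0.0
```

Call:
arm_command:
  series:
    - [[-0.8,-0.7,0,0,0,0],[-0.8,-0.7,0,0,0,0],[-0.8,-0.7,0,0,0,0],[-0.8,-0.7,0,0,0,0],[-0.8,-0.7,0,0,0,0]]

```text
time_s: 1.3
eef_pos: [0.2904, 0.262, 0.3306]
tcp_rot: [0.99, 2.981, 0.001]
ft_force: [1.0, 0.7, 0.7]
gripper_width: 1.003
grasp_force: 0.0
```

Call:
arm_command:
  series:
    - [[-0.8,-0.7,0,0,0,0],[-0.8,-0.7,0,0,0,0],[-0.8,-0.7,0,0,0,0],[-0.8,-0.7,0,0,0,0],[-0.8,-0.7,0,0,0,0]]

```text
time_s: 1.8
eef_pos: [0.3347, 0.0541, 0.3307]
tcp_rot: [0.991, 2.98, 0.001]
ft_force: [0.7, 0.1, 0.4]
gripper_width: 0.999
grasp_force: 0.0
```

Call:
arm_command:
  series:
    - [[-0.8,-0.7,0,0,0,0],[-0.8,-0.7,0,0,0,0],[-0.8,-0.7,0,0,0,0],[-0.8,-0.7,0,0,0,0],[0,0,0,0,0,0]]

```text
time_s: 2.3
eef_pos: [0.3703, -0.1147, 0.3292]
tcp_rot: [-1.001, -2.976, 0.002]
ft_force: [-0.8, 0.8, -0.8]
gripper_width: 1.0
grasp_force: 0.0
```

Run:
```python
from h import *
from station import *
s=sense();print(s["time_s"],s["eef_pos"],s["joint_pos"],s["ft_force"]);o,ex,ey=st()
plan(s,W(-.07,0,.10),down(ey));plan(s,W(-.07,0,.015),down(ey))
```

```text
2.3 [ 0.37032585 -0.11467457  0.32924666] [-3.86939004e-01 -4.23025397e-01  1.51190273e+00 -1.49867716e-03
  2.05453987e+00 -1.30963400e+00] [-0.81545746  0.7804597  -0.81842218]
turn(8deg) [-0.01 -0.01 -0.03] then shift(40mm) [-3.72  -3.475  5.731]
turn(8deg) [-0.01 -0.01 -0.03] then shift(40mm) [-3.72  -3.475  7.856]
```

Call:
arm_command:
  series:
    - [[-0.74,-0.7,0,0,0,0],[-0.74,-0.7,0,0,0,0],[-0.74,-0.7,0,0,0,0],[-0.74,-0.7,0,0,0,0],[-0.74,-0.7,0,0,0,0]]

```text
time_s: 2.8
eef_pos: [0.4052, -0.3125, 0.3307]
tcp_rot: [0.991, 2.981, 0.0]
ft_force: [-0.4, -0.1, -0.0]
gripper_width: 0.998
grasp_force: 0.0
```

Run:
```python
from h import *
from station import *
T=grab_frame("top");S=grab_frame("side")
for u in((277,282),(336,287)):print([onz(T,*u,z).round(3).tolist() for z in(0,.2)])
for u in((350,128),(337,219)):print([onz(S,*u,z).round(3).tolist() for z in(0,.2)])
s=sense();print(s["eef_pos"],s["ft_force"]);o,ex,ey=st();plan(s,W(-.07,0,.015),down(ey))
```

```text
[[0.273, -0.309, 0.0], [0.279, -0.304, 0.2]]
[[0.258, -0.457, 0.0], [0.266, -0.426, 0.2]]
[[0.228, -0.734, 0.0], [0.267, -0.409, 0.2]]
[[0.27, -0.312, 0.0], [0.297, -0.109, 0.2]]
[ 0.40506752 -0.31465578  0.32784432] [-0.85119472  0.32863683 -0.68571945]
turn(8deg) [-0.   -0.03 -0.01] then shift(40mm) [-2.000e-02 -2.000e-03  7.821e+00]
```

Call:
arm_command:
  series:
    - [[0,0,1,0,0,0],[0,0,1,0,0,0],[0,0,1,0,0,0],[0,0,1,0,0,0],[0,0,1,0,0,0]]

```text
time_s: 3.4
eef_pos: [0.4052, -0.3103, 0.1294]
tcp_rot: [0.99, 2.981, 0.0]
ft_force: [0.8, 0.0, 0.1]
gripper_width: 1.002
grasp_force: 0.0
```

Call:
arm_command:
  series:
    - [[0,0,0.8,0,0,0],[0,0,0.7,0,0,0],[0,0,0.6,0,0,0],[0,0,0.5,0,0,0],[0,0,0.2,0,0,0]]

```text
time_s: 3.9
eef_pos: [0.4043, -0.3096, 0.0164]
tcp_rot: [-0.989, -2.979, -0.003]
ft_force: [0.8, 0.6, 0.3]
gripper_width: 1.0
grasp_force: 0.0
```

Call:
arm_command:
  series:
    - [[0,0,0,0,0,0],[0,0,0,0,0,0],[0,0,0,0,0,0]]

```text
time_s: 4.2
eef_pos: [0.4058, -0.3119, 0.0202]
tcp_rot: [0.99, 2.979, -0.002]
ft_force: [-0.1, 0.1, -0.0]
gripper_width: 0.999
grasp_force: 0.0
```

Run:
```python
from h import *
from station import *
s=sense();T=grab_frame("top");S=grab_frame("side")
print(s["eef_pos"],s["ft_force"]);o,ex,ey=st();plan(s,W(-.07,0,.015),down(ey))
g=lambda im,x,y:np.clip(cv2.resize(im[y:y+80,x:x+100],None,fx=4,fy=4,interpolation=cv2.INTER_CUBIC)*1.3,0,255).astype(np.uint8)
cv2.imwrite("pics/grip.png",np.hstack([g(T["pixels"],235,175),g(S["pixels"],235,155)]))
```

```text
[ 0.40579196 -0.31190573  0.0202345 ] [-0.1400832   0.11487412 -0.03234847]
turn(8deg) [-0.    0.02  0.02] then shift(40mm) [-0.047 -0.068  0.131]
```

View pics/grip.png

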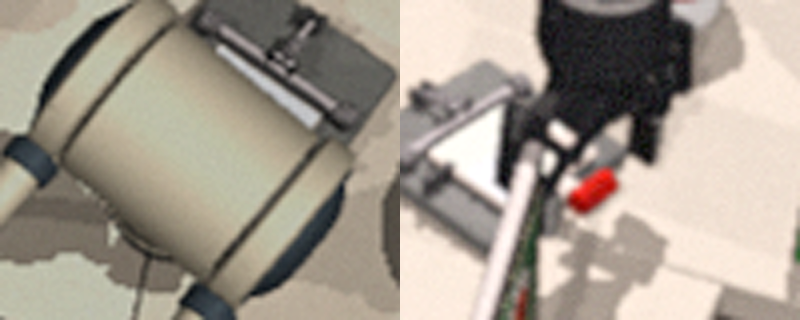

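Run:
```python
from h import *
from station import *
S=grab_frame("side");s=sense();Rt=R.from_rotvec(s["tcp_rot"]);print(s["eef_pos"])
P=np.array(s["eef_pos"])+Rt.apply([[0,0,0],[0,0,-.019],[0,.05,-.013],[0,-.05,-.013],[.011,.0425,-.013],[-.011,-.0425,-.013],[0,.0425,-.03]])
print(((proj(S,P)-[235,155])*4+[400,0]).round(0)); print((proj(S,W(-.07,0,.032))-[235,155])*4+[400,0])
```

```text
[ 0.40543517 -0.31180445  0.01960946]
[[589. 210.]
 [590. 188.]
 [533. 235.]
 [644. 156.]
 [555. 238.]
 [623. 154.]
 [542. 209.]]
[[590.04360805 191.67287063]]
```

The grip at (592,190) in the crop lies where the grasp point projects, (590,188), between the two fingers at (540,235) and (644,156). I close on it.

Call:
arm_command:
  series:
    - [[-0.05,-0.05,0.1,0,0,0],[0,0,0,0,0,0],[0,0,0,0,0,0],[0,0,0,0,0,0],[0,0,0,0,0,0]]
  fingers: 255
  squeeze: 50

```text
time_s: 4.85
eef_pos: [0.405, -0.3145, 0.0146]
tcp_rot: [-0.992, -2.98, 0.001]
ft_force: [-2.9, -1.1, 1.3]
gripper_width: 0.363
grasp_force: 50.7
```

Call:
arm_command:
  series:
    - [[0,0,0,0,0,0],[0,0,0,0,0,0],[0,0,0,0,0,0],[0,0,0,0,0,0]]

```text
time_s: 5.25
eef_pos: [0.405, -0.3145, 0.0146]
tcp_rot: [-0.992, -2.981, 0.001]
ft_force: [-4.8, -1.8, 1.6]
gripper_width: 0.364
grasp_force: 50.8
```

Run:
```python
from h import *
from station import *
s=sense();print(s["eef_pos"],s["ft_force"],s["gripper_width"],s["grasp_force"])
o,ex,ey=st();print("in stand:",(np.array(s["eef_pos"])-o)@np.c_[ex,ey,[0,0,1]]);M=R.from_rotvec(s["tcp_rot"]).as_matrix();print("toolx.ex",M[:,0]@ex)
prev=None
for th in np.arange(0,1.93,.12):
    p=np.array([45-115*np.cos(th)+12*np.sin(th),20+115*np.sin(th)+12*np.cos(th)])
    if prev is not None: print(round(th,2),((p-prev)/40).round(2),(p-[-70,32]).round(0))
    prev=p
```

```text
[ 0.40504068 -0.31449427  0.01459465] [-4.81070276 -1.84231294  1.64738333] 0.3641976970432926 50.80270171165466
in stand: [-0.07093128  0.00020268  0.01459465]
toolx.ex -0.9999965500669664
0.12 [0.06 0.34] [ 2. 14.]
0.24 [0.1  0.33] [ 6. 27.]
0.36 [0.14 0.32] [12. 40.]
0.48 [0.17 0.3 ] [19. 52.]
0.6 [0.21 0.28] [27. 63.]
0.72 [0.24 0.25] [36. 73.]
0.84 [0.27 0.22] [47. 82.]
0.96 [0.29 0.19] [59. 89.]
1.08 [0.31 0.15] [71. 95.]
1.2 [0.33 0.11] [ 85. 100.]
1.32 [0.34 0.07] [ 98. 102.]
1.44 [0.35 0.03] [112. 104.]
1.56 [ 0.35 -0.01] [126. 103.]
1.68 [ 0.34 -0.05] [139. 101.]
1.8 [ 0.33 -0.09] [153.  97.]
1.92 [ 0.32 -0.13] [166.  92.]
```

The opening of 31 mm matches the 32 mm grip. I follow the arc, with tool x along −stand x and tool z down.

Call:
arm_command:
  series:
    - [[-0.06,0,-0.34,0,0,0],[-0.1,0,-0.33,0,0,0],[-0.14,0,-0.32,0,0,0],[0,0,0,0,0,0]]

```text
time_s: 5.65
eef_pos: [0.4143, -0.3214, 0.0537]
tcp_rot: [-0.991, -2.978, 0.0]
ft_force: [-4.7, -2.9, -6.2]
gripper_width: 0.36
grasp_force: 50.3
```

Call:
arm_command:
  series:
    - [[-0.17,0,-0.3,0,0,0],[-0.21,0,-0.28,0,0,0],[-0.24,0,-0.25,0,0,0],[0,0,0,0,0,0],[0,0,0,0,0,0]]

```text
time_s: 6.15
eef_pos: [0.4337, -0.336, 0.0856]
tcp_rot: [-0.991, -2.977, -0.001]
ft_force: [-4.9, -1.9, -2.5]
gripper_width: 0.358
grasp_force: 52.2
```

Run:
```python
from h import *
from station import *
s=sense();print(s["eef_pos"],s["ft_force"],s["gripper_width"],s["grasp_force"])
o,ex,ey=st();print("in stand:",(np.array(s["eef_pos"])-o)@np.c_[ex,ey,[0,0,1]])
S=grab_frame("side")
g=lambda im,x,y:cv2.resize(im[y:y+90,x:x+120],None,fx=4,fy=4,interpolation=cv2.INTER_CUBIC)
cv2.imwrite("pics/lift.png",g(S["pixels"],205,130))
```

```text
[ 0.43365544 -0.33599895  0.0856313 ] [-4.9489806  -1.87445463 -2.52947656] 0.3584679439492327 52.19033718109131
in stand: [-0.03513665  0.00022144  0.0856313 ]
```

View pics/lift.png

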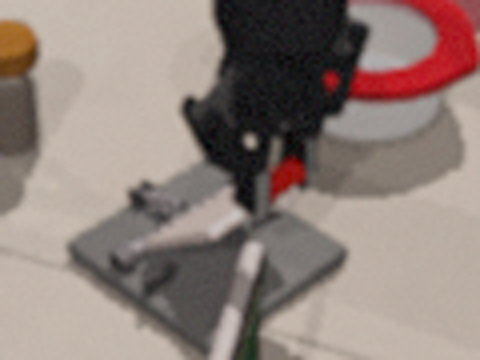

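The picture shows the red grip at crop (288,178), between the fingers, with the panel lifted at about 0.7 rad. I continue along the arc.

Call:
arm_command:
  series:
    - [[-0.27,0,-0.22,0,0,0],[-0.29,0,-0.19,0,0,0],[-0.31,0,-0.15,0,0,0],[-0.33,0,-0.11,0,0,0],[-0.34,0,-0.07,0,0,0]]

```text
time_s: 6.7
eef_pos: [0.4832, -0.3732, 0.1161]
tcp_rot: [-0.991, -2.978, -0.0]
ft_force: [-5.1, -2.9, -0.7]
gripper_width: 0.358
grasp_force: 49.5
```

Call:
arm_command:
  series:
    - [[-0.35,0,-0.03,0,0,0],[-0.35,0,0.01,0,0,0],[-0.34,0,0.05,0,0,0],[-0.33,0,0.09,0,0,0],[0,0,0,0,0,0]]

```text
time_s: 7.2
eef_pos: [0.5288, -0.4075, 0.112]
tcp_rot: [0.992, 2.979, -0.002]
ft_force: [-3.1, -4.9, 2.4]
gripper_width: 0.36
grasp_force: 50.2
```

Call:
arm_command:
  series:
    - [[-0.16,0,0.06,0,0,0],[-0.14,0,0.06,0,0,0],[0,0,0,0,0,0],[0,0,0,0,0,0]]

```text
time_s: 7.6
eef_pos: [0.5378, -0.4143, 0.1078]
tcp_rot: [0.992, 2.979, -0.003]
ft_force: [-2.7, -5.0, 2.2]
gripper_width: 0.358
grasp_force: 51.6
```

Run:
```python
from h import *
from station import *
s=sense();print(s["eef_pos"],s["ft_force"],s["gripper_width"],s["grasp_force"])
o,ex,ey=st();print("in stand:",(np.array(s["eef_pos"])-o)@np.c_[ex,ey,[0,0,1]])
```

```text
[ 0.53780586 -0.41427451  0.10779784] [-2.69783929 -4.95774363  2.18803856] 0.35841887277716794 51.59188628196716
in stand: [0.09514908 0.00028653 0.10779784]
```

Call:
arm_command:
  series:
    - [[0,0,0,0,0,0],[0,0,0,0,0,0],[0,0,0,0,0,0],[0,0,0,0,0,0],[0,0,0,0,0,0]]
  fingers: 0

```text
time_s: 8.1
eef_pos: [0.5378, -0.4129, 0.1072]
tcp_rot: [0.991, 2.981, 0.0]
ft_force: [0.2, 0.3, 0.2]
gripper_width: 1.003
grasp_force: 0.0
```

Call:
arm_command:
  series:
    - [[0,0,-0.5,0,0,0],[0,0,-1,0,0,0],[0,0,-1,0,0,0],[0,0,-1,0,0,0],[0,0,-1,0,0,0]]

```text
time_s: 8.6
eef_pos: [0.5375, -0.4128, 0.2891]
tcp_rot: [0.991, 2.981, 0.0]
ft_force: [1.6, -0.8, 0.8]
gripper_width: 1.002
grasp_force: 0.0
```

Call:
arm_command:
  series:
    - [[0,0,-1,0,0,0],[0,0,0,0,0,0],[0,0,0,0,0,0]]

```text
time_s: 8.9
eef_pos: [0.538, -0.4133, 0.3289]
tcp_rot: [0.99, 2.978, -0.002]
ft_force: [1.7, 0.0, -0.5]
gripper_width: 1.0
grasp_force: 0.0
```

Run:
```python
from h import *
from station import *
s=sense();print(s["eef_pos"],s["joint_pos"])
T=grab_frame("top");S=grab_frame("side")
a=-.064;ex=np.array([np.cos(a),np.sin(a),0])
for sg in(1,-1):plan(s,[.428,-.097,.32],down(sg*ex))
im=S["pixels"];r=lambda im,x,y:cv2.resize(im[y:y+140,x:x+100],None,fx=4,fy=4,interpolation=cv2.INTER_CUBIC)
cv2.imwrite("pics/open.png",np.hstack([r(T["pixels"],250,120),r(S["pixels"],215,110)]))
# grip by red
for f,c in((T,(325,180)),(S,(250,150))):
    h=cv2.cvtColor(f["pixels"],cv2.COLOR_BGR2HSV);m=((h[...,0]<8)|(h[...,0]>172))&(h[...,1]>170)&(h[...,2]>60)
    n,l,stt,ce=cv2.connectedComponentsWithStats(m.astype(np.uint8));print([(ce[i].round(1).tolist(),stt[i,4]) for i in range(1,n) if stt[i,4]>12 and np.hypot(*(ce[i]-c))<90])
print("expected",proj(T,W(.0956,0,.124)),proj(S,W(.0956,0,.124)))
```

```text
[ 0.53799948 -0.41328639  0.32887803] [-7.05245811e-01  3.68057662e-01  7.36084997e-01  1.46770695e-04
  2.03416537e+00 -1.63400120e+00]
turn(8deg) [0.01 0.02 7.11] then shift(40mm) [ 7.715 -3.25   0.222]
turn(8deg) [-3.000e-02  1.000e-02 -1.539e+01] then shift(40mm) [-7.715  3.25   0.222]
[([273.7, 111.4], np.int32(70)), ([267.2, 121.9], np.int32(72)), ([320.7, 166.4], np.int32(65)), ([380.0, 232.3], np.int32(1824)), ([379.6, 219.4], np.int32(30))]
[([253.5, 75.6], np.int32(116)), ([201.1, 76.7], np.int32(15)), ([303.7, 87.8], np.int32(20)), ([186.3, 105.7], np.int32(499)), ([298.3, 140.1], np.int32(707)), ([233.7, 144.1], np.int32(22)), ([174.7, 192.9], np.int32(465)), ([264.1, 235.8], np.int32(14))]
expected [[320.28804384 167.51256176]] [[235.68592628 144.20884582]]
```

View pics/open.png

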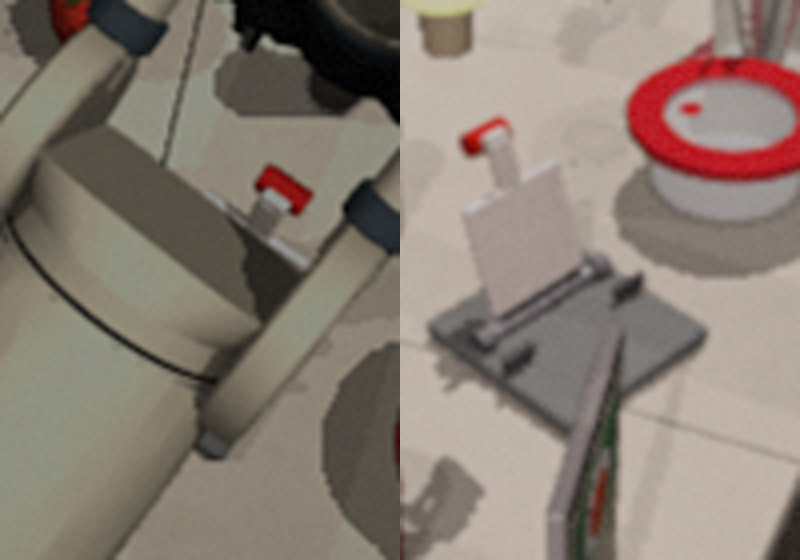

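The panel is fully open: the grip is at side (233.7,144) and top (320.7,166), both within 2 px of the open-stop projection. In the crop it is the red grip at (485,135). I go on to the tablet.

Call:
arm_command:
  series:
    - [[0,0,0,0,0,0.89],[0,0,0,0,0,0.89],[0,0,0,0,0,0.89],[0,0,0,0,0,0.89],[0,0,0,0,0,0.89]]

```text
time_s: 9.5
eef_pos: [0.5374, -0.4129, 0.3245]
tcp_rot: [-1.859, -2.527, -0.001]
ft_force: [-0.5, 0.9, -0.5]
gripper_width: 1.003
grasp_force: 0.0
```

Call:
arm_command:
  series:
    - [[0,0,0,0,0,0.89],[0,0,0,0,0,0.89],[0,0,0,0,0,0.89],[0.9,-0.35,0,0,0,0],[0.9,-0.35,0,0,0,0]]

```text
time_s: 10.0
eef_pos: [0.5139, -0.3391, 0.3223]
tcp_rot: [-2.289, -2.141, 0.002]
ft_force: [0.9, -0.4, 1.0]
gripper_width: 1.002
grasp_force: 0.0
```

Call:
arm_command:
  series:
    - [[0.9,-0.35,0,0,0,0],[0.9,-0.35,0,0,0,0],[0.9,-0.4,0,0,0,0],[0.9,-0.4,0,0,0,0],[0.9,-0.4,0,0,0,0]]

```text
time_s: 10.5
eef_pos: [0.4492, -0.1533, 0.3248]
tcp_rot: [-2.291, -2.145, 0.002]
ft_force: [-0.4, 0.8, -0.2]
gripper_width: 0.999
grasp_force: 0.0
```

Call:
arm_command:
  series:
    - [[0.9,-0.4,0,0,0,0],[0.5,-0.2,0,0,0,0],[0,0,0,0,0,0],[0,0,0,0,0,0]]

```text
time_s: 10.9
eef_pos: [0.4299, -0.0973, 0.3259]
tcp_rot: [-2.291, -2.148, 0.002]
ft_force: [0.4, -0.5, 0.0]
gripper_width: 1.002
grasp_force: 0.0
```

Run:
```python
from h import *
from station import *
s=sense();print(s["eef_pos"],s["joint_pos"],s["time_s"])
a=-.064;ex=np.array([np.cos(a),np.sin(a),0])
plan(s,[.4285,-.097,.159],down(ex))
```

```text
[ 0.42987837 -0.09729594  0.32587713] [-2.99543343e-01 -2.88374733e-01  1.41561004e+00 -3.68463486e-04
  2.01619661e+00 -2.35184110e-01] 10.9
turn(8deg) [-0.01 -0.   -0.  ] then shift(40mm) [ 0.005 -0.035  4.172]
```

Call:
arm_command:
  series:
    - [[0,-0.03,1,0,0,0],[0,0,1,0,0,0],[0,0,0.9,0,0,0],[0,0,0.8,0,0,0],[0,0,0.45,0,0,0]]

```text
time_s: 11.4
eef_pos: [0.4274, -0.0981, 0.1564]
tcp_rot: [-2.291, -2.142, 0.006]
ft_force: [1.1, -0.3, 0.4]
gripper_width: 1.002
grasp_force: 0.0
```

Call:
arm_command:
  series:
    - [[0,0,0,0,0,0],[0,0,0,0,0,0],[0,0,0,0,0,0]]

```text
time_s: 11.7
eef_pos: [0.4295, -0.098, 0.1627]
tcp_rot: [2.293, 2.146, 0.001]
ft_force: [-1.0, 0.5, 0.5]
gripper_width: 0.993
grasp_force: 0.0
```

Call:
arm_command:
  series:
    - [[0,0,0,0,0,0],[0,0,0,0,0,0],[0,0,0,0,0,0],[0,0,0,0,0,0],[0,0,0,0,0,0]]
  fingers: 255
  squeeze: 50

```text
time_s: 12.2
eef_pos: [0.4289, -0.0973, 0.1614]
tcp_rot: [2.293, 2.148, 0.0]
ft_force: [0.2, -0.3, 0.5]
gripper_width: 0.147
grasp_force: 0.0
```

Call:
arm_command:
  series:
    - [[0,0,0,0,0,0],[0,0,0,0,0,0],[0,0,0,0,0,0],[0,0,0,0,0,0]]

```text
time_s: 12.6
eef_pos: [0.429, -0.0973, 0.1614]
tcp_rot: [2.293, 2.147, 0.0]
ft_force: [0.2, -0.5, 1.2]
gripper_width: 0.101
grasp_force: 49.1
```

Call:
arm_command:
  series:
    - [[0,0,-0.3,0,0,0],[0,0,-0.6,0,0,0],[0,0,-0.8,0,0,0],[0,0,-0.8,0,0,0],[0,0,-0.8,0,0,0]]

```text
time_s: 13.1
eef_pos: [0.4285, -0.0972, 0.2947]
tcp_rot: [-2.292, -2.147, 0.001]
ft_force: [1.3, -0.2, -2.4]
gripper_width: 0.1
grasp_force: 49.1
```

Call:
arm_command:
  series:
    - [[0,0,-0.7,0,0,0],[0,0,0,0,0,0],[0,0,0,0,0,0]]

```text
time_s: 13.4
eef_pos: [0.429, -0.0974, 0.3212]
tcp_rot: [2.293, 2.147, 0.0]
ft_force: [0.5, -0.4, -3.0]
gripper_width: 0.101
grasp_force: 49.1
```

Run:
```python
from h import *
from station import *
s=sense();print(s["eef_pos"],s["ft_force"],s["torque"],s["gripper_width"],s["grasp_force"])
S=grab_frame("side");T=grab_frame("top")
P=np.array(s["eef_pos"])+R.from_rotvec(s["tcp_rot"]).apply([[0,0,0],[.0625,0,.151],[-.0625,0,.151],[.0625,0,-.049],[-.0625,0,-.049]])
print(proj(S,P).round(1).tolist(),proj(T,P).round(1).tolist())
cv2.imwrite("pics/hand.png",np.hstack([cv2.resize(S["pixels"][110:310,190:330],None,fx=3,fy=3,interpolation=cv2.INTER_CUBIC),cv2.resize(T["pixels"][160:360,120:240],None,fx=3,fy=3,interpolation=cv2.INTER_CUBIC)]))
```

```text
[ 0.42897364 -0.09736315  0.32119032] [ 0.5438439  -0.38154611 -3.02324729] [ 0.00082593  0.00240307 -0.03521032] 0.10119115379917681 49.0815407037735
[[262.0, 160.6], [253.7, 253.4], [267.8, 204.1], [253.2, 158.9], [270.2, 113.1]] [[167.5, 205.4], [153.5, 213.4], [209.6, 215.8], [127.1, 200.2], [196.7, 203.1]]
```

View pics/hand.png

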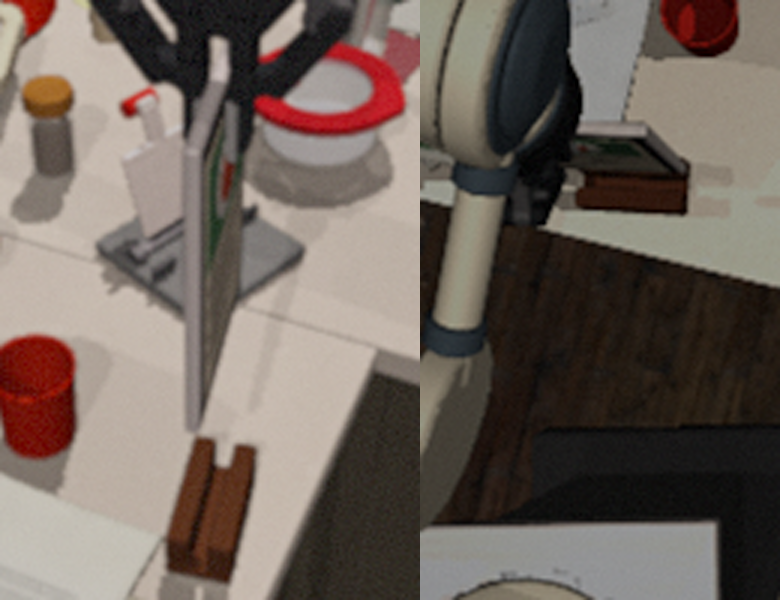

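The tablet hangs straight in the hand: its near lower corner is seen at side (254.7,253.3), predicted (253.7,253.4), and the dock is empty. I plan the carry.

```bash
cat >> h.py <<'E'
def tabpose(fx,fz,lean=.349,fy=0,L=.151):
    o,ex,ey=st();k=np.array([0,0,1.]);z=np.sin(lean)*ex+np.cos(lean)*k;x=np.cos(lean)*ex-np.sin(lean)*k
    return W(fx,fy,fz)+L*z,R.from_matrix(np.c_[ey,x,-z])
E
python3 - <<'E'
from h import *
from station import *
s=sense();Rc=R.from_rotvec(s["tcp_rot"]);o,ex,ey=st()
plan(s,tabpose(.031,.13,0)[0],tabpose(.031,.13,0)[1])
p,Rt=tabpose(.031,.13);print(p, "tilt turn",np.rad2deg((down(ex).inv()*Rt).as_rotvec())/8)
print("shift from upright pose during tilt, tool frame tilted", Rt.inv().apply(p-tabpose(.031,.13,0)[0])/.04)
E
```

```text
turn(8deg) [-0.02  0.    4.15] then shift(40mm) [-4.699  5.344  0.959]
[ 0.52763417 -0.40698045  0.27189699] tilt turn [ 2.49952838e+00 -1.99797104e-16  0.00000000e+00]
shift from upright pose during tilt, tool frame tilted [ 4.91914793e-16  1.29089244e+00 -2.27575343e-01]
```

Call:
arm_command:
  series:
    - [[0,0,0,0,0,0.83],[0,0,0,0,0,0.83],[0,0,0,0,0,0.83],[0,0,0,0,0,0.83],[0,0,0,0,0,0.83]]

```text
time_s: 14.0
eef_pos: [0.4284, -0.0972, 0.3192]
tcp_rot: [-2.812, -1.395, 0.004]
ft_force: [-0.2, 0.1, -3.2]
gripper_width: 0.098
grasp_force: 49.0
```

Call:
arm_command:
  series:
    - [[-0.3,0.35,0,0,0,0],[-0.55,0.6,0,0,0,0],[-0.55,0.6,0,0,0,0],[-0.55,0.6,0,0,0,0],[-0.55,0.6,0,0,0,0]]

```text
time_s: 14.5
eef_pos: [0.4563, -0.2444, 0.3191]
tcp_rot: [-2.808, -1.402, 0.003]
ft_force: [1.3, 0.3, -2.6]
gripper_width: 0.099
grasp_force: 49.2
```

Call:
arm_command:
  series:
    - [[-0.55,0.6,0,0,0,0],[-0.55,0.6,0,0,0,0],[-0.55,0.6,0,0,0,0],[-0.3,0.3,0,0,0,0],[0,0,0,0,0,0]]

```text
time_s: 15.0
eef_pos: [0.4763, -0.3581, 0.3175]
tcp_rot: [-2.808, -1.397, 0.004]
ft_force: [-0.2, 0.4, -2.2]
gripper_width: 0.102
grasp_force: 49.3
```

Call:
arm_command:
  series:
    - [[0,0.2,0,0.5,0,0],[0,0.25,0,0.5,0,0],[0,0.25,0,0.5,0,0],[0,0.25,0,0.5,0,0],[0,0.2,0,0.5,0,0]]

```text
time_s: 15.5
eef_pos: [0.5136, -0.3827, 0.314]
tcp_rot: [-2.52, -1.259, 0.224]
ft_force: [-0.5, 0.1, -2.4]
gripper_width: 0.1
grasp_force: 49.5
```

Call:
arm_command:
  series:
    - [[0,0,0,0,0,0],[0,0,0,0,0,0],[0,0,0,0,0,0]]

```text
time_s: 15.8
eef_pos: [0.5127, -0.3826, 0.3169]
tcp_rot: [-2.527, -1.262, 0.22]
ft_force: [-0.1, -0.6, -1.7]
gripper_width: 0.098
grasp_force: 49.5
```

Run:
```python
from h import *
from station import *
s=sense();print(s["eef_pos"],s["joint_pos"],s["ft_force"],s["time_s"],s["gripper_width"])
plan(s,*tabpose(.029,.10))
o,ex,ey=st();M=R.from_rotvec(s["tcp_rot"]).as_matrix();f=np.array(s["eef_pos"])+.151*M[:,2];print("foot stand",(f-o)@np.c_[ex,ey,[0,0,1]])
```

```text
[ 0.51266315 -0.3826419   0.31693619] [-0.68670017  0.61712682  0.46534955 -0.02134888  2.40412379 -0.05543636] [-0.12806686 -0.61422326 -1.68703421] 15.8 0.0978606309136213
turn(8deg) [0.03 0.   0.  ] then shift(40mm) [-0.261  1.219  1.553]
foot stand [0.00491449 0.01041218 0.17485461]
```

Call:
arm_command:
  series:
    - [[-0.06,0.3,0.3,0,0,0],[-0.07,0.3,0.4,0,0,0],[-0.07,0.3,0.4,0,0,0],[-0.06,0.32,0.4,0,0,0],[0,0,0,0,0,0]]

```text
time_s: 16.3
eef_pos: [0.5264, -0.407, 0.2387]
tcp_rot: [-2.521, -1.257, 0.224]
ft_force: [-0.2, -0.2, -3.0]
gripper_width: 0.098
grasp_force: 49.5
```

Run:
```python
from h import *
from station import *
S=grab_frame("side");S=grab_frame("side")
s=sense();print(s["eef_pos"],s["joint_pos"],s["ft_force"],s["time_s"],s["gripper_width"])
plan(s,*tabpose(.029,.04));plan(s,*tabpose(.029,.018))
o,ex,ey=st();M=R.from_rotvec(s["tcp_rot"]).as_matrix();f=np.array(s["eef_pos"])+.151*M[:,2];print("foot stand",(f-o)@np.c_[ex,ey,[0,0,1]])
print("pred corners",proj(S,[f+M[:,0]*.0625,f-M[:,0]*.0625,f+M[:,0]*.0625-.2*M[:,2],f-M[:,0]*.0625-.2*M[:,2]]))
cv2.imwrite("pics/carry.png",cv2.resize(S["pixels"][70:250,170:350],None,fx=3.3,fy=3.3,interpolation=cv2.INTER_CUBIC))
```

```text
[ 0.52658944 -0.40668797  0.24260712] [-0.69926197  0.64697088  0.55978201 -0.02444657  2.2828612  -0.06682917] [-0.51937012  0.02949319 -0.82651462] 16.4 0.09955947956590677
turn(8deg) [ 0. -0. -0.] then shift(40mm) [0.01  0.496 1.435]
turn(8deg) [ 0. -0. -0.] then shift(40mm) [0.01  0.684 1.952]
foot stand [ 0.0300403  -0.00039083  0.10069159]
pred corners [[235.23095497 173.90521541]
 [271.50432226 152.30572199]
 [211.17315281  92.53484363]
 [252.46281641  74.62473151]]
```

View pics/carry.png

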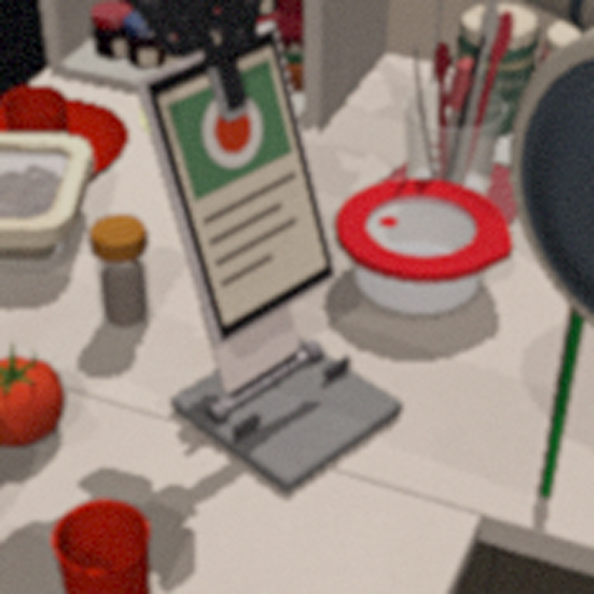

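The screen faces outward, the lean matches the panel, and the lower corners at crop (222,333) and (330,270) are centred above the hooks at (247,427) and (336,370). I lower it gently.

Call:
arm_command:
  series:
    - [[0,0.1,0.3,0,0,0],[0,0.1,0.3,0,0,0],[0,0.1,0.3,0,0,0],[0,0.1,0.3,0,0,0],[0,0.1,0.23,0,0,0]]

```text
time_s: 16.9
eef_pos: [0.5266, -0.4064, 0.183]
tcp_rot: [-2.527, -1.261, 0.221]
ft_force: [0.1, -0.1, -2.2]
gripper_width: 0.094
grasp_force: 49.6
```

Call:
arm_command:
  series:
    - [[0,0,0,0,0,0],[0,0,0,0,0,0],[0,0,0,0,0,0]]

```text
time_s: 17.2
eef_pos: [0.5268, -0.4067, 0.1827]
tcp_rot: [-2.526, -1.261, 0.221]
ft_force: [0.7, 0.1, -2.1]
gripper_width: 0.1
grasp_force: 49.5
```

```bash
cat > fs.py <<'E'
from h import *
from station import *
s=sense();print(s["eef_pos"],s["ft_force"],s["time_s"],s["grasp_force"])
plan(s,*tabpose(.029,.024));plan(s,*tabpose(.029,.016))
o,ex,ey=st();M=R.from_rotvec(s["tcp_rot"]).as_matrix();f=np.array(s["eef_pos"])+.151*M[:,2];print("foot stand",(f-o)@np.c_[ex,ey,[0,0,1]])
E
python3 fs.py
```

```text
[ 0.52676167 -0.40670407  0.18272331] [ 0.74018187  0.10418183 -2.11987944] 17.2 49.5283180475235
turn(8deg) [0.01 0.   0.  ] then shift(40mm) [0.008 0.117 0.405]
turn(8deg) [0.01 0.   0.  ] then shift(40mm) [0.008 0.186 0.593]
foot stand [ 0.03043232 -0.00032836  0.04071907]
```

Call:
arm_command:
  series:
    - [[0,0.06,0.2,0,0,0],[0,0.06,0.2,0,0,0],[0,0,0,0,0,0],[0,0,0,0,0,0]]

```text
time_s: 17.6
eef_pos: [0.5255, -0.4058, 0.1637]
tcp_rot: [-2.523, -1.259, 0.223]
ft_force: [0.4, 0.1, -1.9]
gripper_width: 0.102
grasp_force: 49.5
```

Call:
arm_command:
  series:
    - [[0,0.02,0.05,0,0,0],[0,0.02,0.05,0,0,0],[0,0,0,0,0,0]]

```text
time_s: 17.9
eef_pos: [0.5259, -0.406, 0.16]
tcp_rot: [-2.524, -1.26, 0.222]
ft_force: [-0.3, 1.1, -3.7]
gripper_width: 0.096
grasp_force: 49.6
```

```bash
python3 fs.py
```

```text
[ 0.52585399 -0.40601975  0.15995247] [-0.29569859  1.08950782 -3.71779879] 17.9 49.58734631538391
turn(8deg) [-0.  0.  0.] then shift(40mm) [ 0.008 -0.051 -0.14 ]
turn(8deg) [-0.  0.  0.] then shift(40mm) [0.008 0.018 0.048]
foot stand [ 0.02894728 -0.0003053   0.01807463]
```

Call:
arm_command:
  series:
    - [[0,0.01,0.03,0,0,0],[0,0,0,0,0,0],[0,0,0,0,0,0]]

```text
time_s: 18.2
eef_pos: [0.5258, -0.406, 0.159]
tcp_rot: [-2.524, -1.26, 0.222]
ft_force: [-0.9, -0.3, -2.2]
gripper_width: 0.099
grasp_force: 49.6
```

Call:
arm_command:
  series:
    - [[0,0.01,0.03,0,0,0],[0,0,0,0,0,0],[0,0,0,0,0,0]]

```text
time_s: 18.5
eef_pos: [0.5259, -0.406, 0.158]
tcp_rot: [-2.524, -1.26, 0.222]
ft_force: [0.1, -0.6, -2.6]
gripper_width: 0.1
grasp_force: 49.7
```

Call:
arm_command:
  series:
    - [[0,0.01,0.02,0,0,0],[0,0,0,0,0,0],[0,0,0,0,0,0]]

```text
time_s: 18.8
eef_pos: [0.526, -0.4062, 0.1578]
tcp_rot: [-2.525, -1.26, 0.222]
ft_force: [0.4, -1.3, 3.4]
gripper_width: 0.103
grasp_force: 50.4
```

```bash
python3 fs.py
```

```text
[ 0.52599267 -0.40617826  0.15781672] [ 0.36165832 -1.33811162  3.43703802] 18.8 50.367393493652344
turn(8deg) [ 0.01  0.   -0.  ] then shift(40mm) [ 0.009 -0.074 -0.188]
turn(8deg) [ 0.01  0.   -0.  ] then shift(40mm) [ 0.009 -0.006 -0.   ]
foot stand [ 0.0293811  -0.00036372  0.01585614]
```

The force rose by 6 N with the foot at x 29, z 15.9 mm, so the tablet is on the base. I release and back off along the tool axis.

Call:
arm_command:
  series:
    - [[0,0,0,0,0,0],[0,0,0,0,0,0],[0,0,0,0,0,0],[0,0,0,0,0,0],[0,0,0,0,0,0]]
  fingers: 0

```text
time_s: 19.3
eef_pos: [0.5259, -0.406, 0.1566]
tcp_rot: [-2.524, -1.26, 0.222]
ft_force: [-0.4, 0.4, -0.7]
gripper_width: 0.936
grasp_force: 0.0
```

Call:
arm_command:
  series:
    - [[0,0,0,0,0,0],[0,0,-0.3,0,0,0],[0,0,-0.5,0,0,0],[0,0,-0.6,0,0,0],[0,0,-0.6,0,0,0]]

```text
time_s: 19.8
eef_pos: [0.5478, -0.4225, 0.2329]
tcp_rot: [-2.524, -1.26, 0.222]
ft_force: [0.6, -1.0, 1.4]
gripper_width: 1.002
grasp_force: 0.0
```

Call:
arm_command:
  series:
    - [[0,0,-0.5,0,0,0],[0,0,-0.5,-0.5,0,0],[0,0,0,-0.5,0,0],[0,0,0,0,0,0],[0,0,0,0,0,0]]

```text
time_s: 20.3
eef_pos: [0.5582, -0.4303, 0.2703]
tcp_rot: [-2.639, -1.317, 0.139]
ft_force: [-0.1, -0.0, 1.9]
gripper_width: 0.999
grasp_force: 0.0
```

Run:
```python
from h import *
from station import *
S=grab_frame("side");T=grab_frame("top");s=sense();print(s["eef_pos"],s["ft_force"],s["time_s"],s["gripper_width"])
cv2.imwrite("pics/final.png",S["pixels"])
# picture page corners: green picture / pale page mask centroid, red disc; compare with carry pose prediction
h=cv2.cvtColor(S["pixels"],cv2.COLOR_BGR2HSV)
g=((h[...,0]>45)&(h[...,0]<85)&(h[...,1]>80)).astype(np.uint8);n,l,q,c=cv2.connectedComponentsWithStats(g)
print([(c[i].round(1).tolist(),q[i].tolist()) for i in range(1,n) if q[i,4]>60])
d=(h[...,2]<60).astype(np.uint8);n,l,q,c=cv2.connectedComponentsWithStats(d[80:240,190:300]);print([(c[i].round(1)+[190,80],q[i].tolist()) for i in range(1,n) if q[i,4]>60])
for fx,le in((.029,.349),(.029,.40),(.024,.44),(.033,.349)):
    p,Rt=tabpose(fx,.0157,le);f=p+Rt.apply([0,0,.151]);M=Rt.as_matrix()
    print(fx,le,"front corners BL BR TL TR",proj(S,[f+a*.0625*M[:,0]-.0045*M[:,1]-b*M[:,2] for a,b in((1,0),(-1,0),(1,.2),(-1,.2))]).round(1).tolist())
```

```text
[ 0.558809   -0.43082889  0.26972438] [-0.05811857 -0.03878591 -0.58919611] 20.4 1.0003026454141344
[([339.7, 192.3], [334, 168, 12, 52, 149]), ([214.6, 360.3], [203, 355, 23, 12, 200])]
[(array([213.2,  83.4]), [8, 0, 33, 10, 137]), (array([232.6, 120.7]), [26, 32, 35, 20, 88]), (array([253.5, 186.6]), [48, 97, 31, 20, 70])]
0.029 0.349 front corners BL BR TL TR [[237.7, 200.7], [272.0, 178.5], [215.2, 126.4], [254.0, 107.2]]
0.029 0.4 front corners BL BR TL TR [[237.6, 200.6], [272.0, 178.4], [212.6, 126.1], [251.3, 107.1]]
0.024 0.44 front corners BL BR TL TR [[238.9, 201.5], [273.3, 179.2], [212.0, 126.9], [250.7, 107.9]]
0.033 0.349 front corners BL BR TL TR [[236.6, 199.9], [270.9, 177.8], [214.0, 125.7], [252.9, 106.6]]
```

The bezel strips sit where a tablet leaning 0.35–0.4 rad in the channel projects: bottom x 238–269, y 177–197, top x 216–251, y 112–132. The gripper is clear. I check that it's still, then hand in.

Run:
```python
from h import *
from station import *
A=cv2.imread("pics/final.png")
for _ in range(6): S=grab_frame("side")
print("mean diff",np.abs(A[100:210,200:290].astype(int)-S["pixels"][100:210,200:290]).mean())
print(close_job())
```

```text
mean diff 1.7993939393939393
the job is handed in; nothing more can be done
None
```

The panel is snapped open, and the tablet stands behind the hooks near the middle, screen outward, leaning back on the panel; I released it and handed the job in at about 21 s, but no verdict came back.

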